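# Pop open the oblong jewellery case

### The job

A customer at the jewellery stall wants to see into the oblong display case. With shut fingertips, press the front edge of its lid down once until the push-push latch lets go, take the fingers away so that the lid pops up, and see that it stays open by itself. Do not push it back down, and leave the two square cases as they are and everything else where it stands; nothing is to be gripped or lifted.

Things in the scene. Friction and masses are not known exactly. Their poses are not given: they have to be found in the camera images.
- case_long: The case to open: a fixed oblong wooden display case, 90 mm deep (its x) by 170 mm wide (its y), walls 6 mm thick and 60 mm high, the only case clearly wider than deep. Origin: centre of its underside on the table. Its +x points from its front to its hinge side; the front side, with the latch, faces roughly to the robot.
- case_long_press (a point): Where to press: on top of the oblong case's lid, in the middle of its front edge, on a 14 x 40 mm brass finger plate, 14 mm behind the lid's front edge. It moves with the lid. With the lid shut it lies 65.5 mm above the table, 5 mm higher than the rim of the case, about 29 mm in front of the case's centre. The lid is 155 mm wide and 75 mm long and lies between the walls.
- case_long_hinge (a point): Middle of the lid's hinge, at the case's far (+x) side, 61 mm above the table; the hinge line runs along the case's y.
- case_long_lid (a joint): Angle of the oblong case's lid in rad: 0 shut and latched (it sits within 0.01 of it), -0.06 pressed right down to its stop (about 4 mm at the front edge), 0.85 popped fully open, front edge up. It is a sprung push-push latch without a knob: pressing the front edge down about half of that travel or more (2 to 4 N) and letting go releases the lid, which rises by itself in about a second with 2 to 3 N, then stays up. Pressing it down again would latch it shut again.
- case_big: A fixed large square case, 120 x 120 mm, 60 mm high, of the same make, shut at the start. Origin: centre of its underside; front side -x.
- case_big_lid (a joint): Angle of the large square case's lid in rad: 0 shut, negative pressed, 0.85 open.
- case_small: A fixed small square case, 80 x 80 mm, 60 mm high, of the same make, lid already standing open at the start, its edge then about 107 mm above the table. Origin: centre of its underside; front side -x.
- case_small_lid (a joint): Angle of the small square case's lid in rad: 0 shut, 0.85 open.
- bangle_mid (a point): Middle of a loose bystander: brass bangle, 68 mm across and 14 mm high, lying flat just in front of the oblong case. Leave it alone.
- gift_box_mid (a point): Middle of a loose bystander: cardboard gift box 45 x 45 x 36 mm, in front of the large square case. Leave it alone.
- bead_jar_mid (a point): Middle of a loose bystander: green glass jar with metal cap, 38 mm across, 58 mm high. Leave it alone.
- loupe_mid (a point): Middle of a loose bystander: black loupe, 38 mm across, 38 mm high, standing. Leave it alone.
- screwdriver_mid (a point): Middle of a loose bystander: screwdriver with wooden handle, 150 mm long, lying. Leave it alone.
- wire_spool_mid (a point): Middle of a loose bystander: copper-coloured spool, 52 mm across, 36 mm high, standing. Leave it alone.
- bead_tray_mid (a point): Middle of a loose bystander: divided wooden tray 100 x 200 x 22 mm. Leave it alone.

How it is judged:
By the outcome, as a careful person would: the job done as asked, in the order asked, and still so for the second after the job is handed in, with the robot touching nothing.
It also fails if it takes over 32 s, if anything falls off the work surface, if the arm or the gripper's body presses on something with over 40 N, if the wrist force passes 120 N, or if a joint passes its speed limit or range.

### The arm

A 6-joint arm with a two-finger parallel gripper is mounted at the origin on the work surface. World frame = base frame: x ahead of the robot, y to its left, z up, the work surface at z = 0. Lengths are in m, angles in rad, forces in N, time in s.
With the tool pointing down it reaches from about 0.35 to 1 m from the base axis. Payload 7.1 kg.
Tool frame: the origin (TCP) lies between the finger pads; the fingertips stand 22 mm ahead of it and the grasp point (between the pads) lies 3 mm ahead of it; x points along the fingers, y is the direction in which the jaws open and shut, and the axes are right-handed (so a half turn about x gives the same grasp; the last joint's range is limited). The gripper opens to 85 mm and grips with 20 to 120 N. Pads are 22 mm wide; open, the fingers measure 114 mm over their backs; the gripper's body (76 mm by 85 mm) begins 54 mm behind the grasp point. The pads swing forward as they close: fully open they stand 13 mm farther back than shut.
Start: joints at [1.146, 0.423, 1.63, -0, 1.089, -0.019], TCP at [0.247, 0.574, 0.253] pointing down, gripper open.
Joint ranges: [-3, 3], [-0.9, 2.11], [0.09, 2.58], [-1.31, 4.45], [0.11, 2.69], [-2.54, 2.54]. Speed limits (rad/s): [2.39, 2.39, 3.01, 3.14, 3.14, 3.14].

### API

Orientations are given as a rotation vector (axis times angle).
In Python, from rig import manip gives the robot as it stands. The module is installed in compiled form; this text tells all that it offers. Calls block until the motion is done:
- manip.move_to(position, orientation): joint-space move of the TCP to a pose.
- manip.servo_line(position, orientation=None, rate=0.15): straight line of the TCP; orientation=None keeps the orientation; rate is the mean speed in m/s.
- manip.set_joints(angles): joint-space move.
- manip.command_gripper(opening, f_grip=None): finger opening in m; f_grip is the grip in N (None keeps the last); returns when the fingers have stopped.
- manip.hold(seconds).
- manip.solve_ik(position, orientation): joint angles nearest the present ones, or None.
- manip.camera(name): name is "scene" or "top"; returns a dict with "image" (384x512x3 uint8, red, green, blue), "fx", "fy", "cx", "cy" (pixels), "cam_to_world" (4x4, takes a point from camera to world coordinates). Camera axes: x right, y down, z forward; pixel columns grow to the right and rows downward; lengths in m; the calibration is good to about 2 mm. A picture is of the moment at which its call begins. There is no depth.
A pose or a line that the arm cannot do raises manip.IKError and nothing moves.
- manip.sign_off(): hands the job in, once; it reports no verdict.
Readings, each from a call of its own:
- manip.get_time(): time.
- manip.get_joint_positions(): joint angles.
- manip.get_joint_vel(): joint speeds.
- manip.get_tau(): joint torques, N m.
- manip.get_position(): TCP position.
- manip.get_ee_rot(): TCP orientation.
- manip.get_contact_force(): force on the tool from outside, world axes, zero at the start.
- manip.get_torque(): the same for the moment, N m.
- manip.get_width(): finger opening in m.
Only numpy, scipy, OpenCV 4.12 (cv2) and the standard library are available. Lean on these libraries where they do the work, as an engineer would, in place of code of your own. Each camera call takes 0.05 s, during which the arm holds its last target.

## Working session

There is one attempt and no reset: what is moved stays moved. The work goes in short steps, each a Python script; the robot and the scene stay as the last script left them, time stands still between calls to the robot, and variables do not carry over. Pictures are saved under pics/ and viewed, and the job is handed in when it is done.

```bash
mkdir -p pics; python3 - <<'E'
from rig import manip
import cv2, pickle
for n in("scene","top"):
    c=manip.camera(n); cv2.imwrite(f"pics/{n}0.png",cv2.cvtColor(c["image"],cv2.COLOR_RGB2BGR)); pickle.dump(c,open(f"{n}0.pkl","wb"))
    print(n,c["fx"],c["fy"],c["cx"],c["cy"],c["cam_to_world"].round(3).tolist())
print(manip.get_time(),manip.get_position(),manip.get_ee_rot(),manip.get_contact_force())
E
```

```text
scene 381.05071233659896 381.05071233659896 255.1246077801019 193.538316748346 [[0.775, 0.436, -0.457, 1.008], [0.631, -0.52, 0.575, -0.515], [0.013, -0.735, -0.678, 0.694], [0.0, 0.0, 0.0, 1.0]]
top 476.4751955064197 476.4751955064197 259.96860902365694 192.68949205553758 [[-0.034, -0.978, 0.205, 0.332], [-0.999, 0.035, -0.001, 0.013], [-0.006, -0.205, -0.979, 1.261], [0.0, 0.0, 0.0, 1.0]]
0.1 [0.24652235 0.57382882 0.25262879] [ 0.31729606  1.5475615  -0.31941979] [-0.4661694  -0.08557805 -0.96542697]
```

View pics/scene0.png

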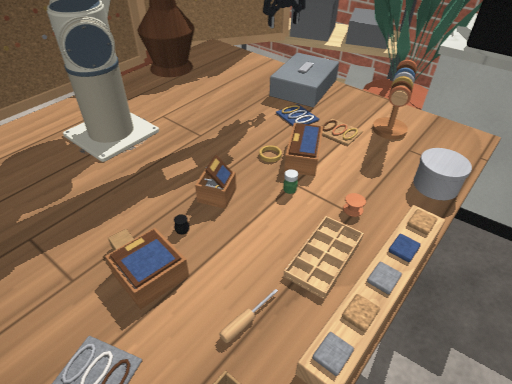

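View pics/top0.png

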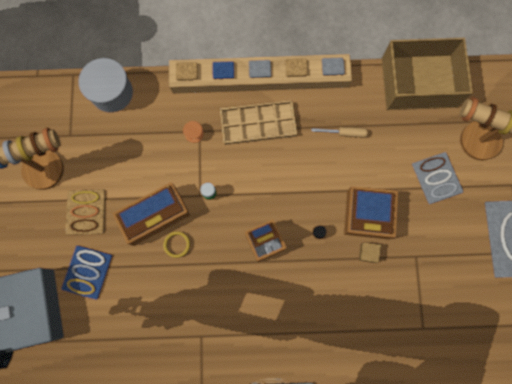

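The scene view shows the oblong case near (305,147), with the bangle in front of it at (270,155). In the top view the case is near (152,213), its brass plate near (150,224) and the bangle at (177,244). Next I'll measure the plate and the lid.

```bash
cat > h.py <<'E'
import numpy as np,cv2,pickle
def ray(c,u,v):
    T=c["cam_to_world"];d=T[:3,:3]@np.array([(u-c["cx"])/c["fx"],(v-c["cy"])/c["fy"],1]);return T[:3,3],d
def onz(c,u,v,z):
    o,d=ray(c,u,v);return o+d*(z-o[2])/d[2]
def proj(c,p):
    T=c["cam_to_world"];q=T[:3,:3].T@(np.asarray(p)-T[:3,3]);return np.array([c["fx"]*q[0]/q[2]+c["cx"],c["fy"]*q[1]/q[2]+c["cy"]])
E
python3 - <<'E'
from h import *
P={}
for n,(x0,x1,y0,y1) in {"top":(110,200,175,260),"scene":(275,335,110,185)}.items():
    c=pickle.load(open(n+"0.pkl","rb"));im=c["image"];cr=im[y0:y1,x0:x1]
    cv2.imwrite(f"pics/{n}_crop.png",cv2.resize(cv2.cvtColor(cr,cv2.COLOR_RGB2BGR),None,fx=6,fy=6,interpolation=cv2.INTER_NEAREST))
    hsv=cv2.cvtColor(cr,cv2.COLOR_RGB2HSV)
    for nm,lo,hi in (("blue",(100,80,30),(130,255,255)),("brass",(20,130,130),(32,255,255))):
        m=cv2.inRange(hsv,lo,hi)
        for k in cv2.findContours(m,cv2.RETR_EXTERNAL,cv2.CHAIN_APPROX_NONE)[0]:
            if cv2.contourArea(k)<8: continue
            M=cv2.moments(k);u,v=M["m10"]/M["m00"]+x0,M["m01"]/M["m00"]+y0
            r=cv2.minAreaRect(k); b=cv2.boxPoints(r)+[x0,y0]
            z=.0655 if nm=="brass" else .065
            print(n,nm,M["m00"],(u,v),onz(c,u,v,z).round(4)); print(np.array([onz(c,*q,z)[:2] for q in b]).round(4).tolist())
E
```

```text
top blue 718.5 (146.39016469496636, 207.66898631408026) [0.5537 0.3029 0.065 ]
[[0.541, 0.3713], [0.6013, 0.2522], [0.5664, 0.2344], [0.5068, 0.353]]
top brass 506.0 (175.70388669301713, 244.07345191040844) [0.4581 0.2278 0.0655]
[[0.4586, 0.2735], [0.5038, 0.2271], [0.4579, 0.1831], [0.4135, 0.2295]]
top brass 80.0 (153.28125, 220.58125) [0.5197 0.2848 0.0655]
[[0.516, 0.3072], [0.5362, 0.271], [0.5228, 0.2633], [0.5027, 0.2995]]
scene blue 310.0 (308.8989247311828, 139.23440860215052) [0.5572 0.297  0.065 ]
[[0.5682, 0.2335], [0.5055, 0.3535], [0.5442, 0.3672], [0.6032, 0.2469]]
scene blue 16.0 (304.5, 118.5) [0.4848 0.3827 0.065 ]
[[0.4719, 0.3649], [0.4869, 0.4077], [0.4966, 0.3974], [0.4816, 0.3551]]
scene blue 21.0 (313.1111111111111, 119.87301587301587) [0.5096 0.3933 0.065 ]
[[0.498, 0.3601], [0.4995, 0.4215], [0.5194, 0.4068], [0.5173, 0.3467]]
scene blue 17.0 (297.1764705882353, 113.55882352941177) [0.4508 0.3921 0.065 ]
[[0.4383, 0.3749], [0.4532, 0.4187], [0.4633, 0.4081], [0.4485, 0.3649]]
scene blue 65.0 (285.98974358974357, 117.10512820512821) [0.4362 0.352  0.065 ]
[[0.4007, 0.3425], [0.3872, 0.3785], [0.4629, 0.3656], [0.4743, 0.331]]
scene brass 14.5 (295.7701149425287, 137.11494252873564) [0.5224 0.2807 0.0655]
[[0.5258, 0.265], [0.5095, 0.295], [0.5182, 0.2982], [0.5343, 0.2682]]
```

```bash
ls pics
```

```text
scene0.png
scene_crop.png
top0.png
top_crop.png
```

View pics/top_crop.png

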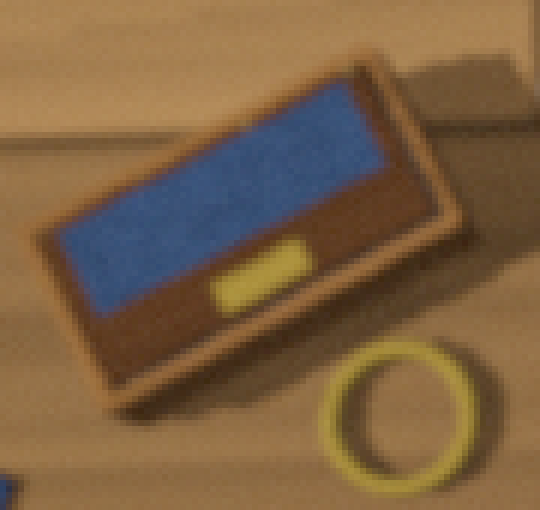

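View pics/scene_crop.png

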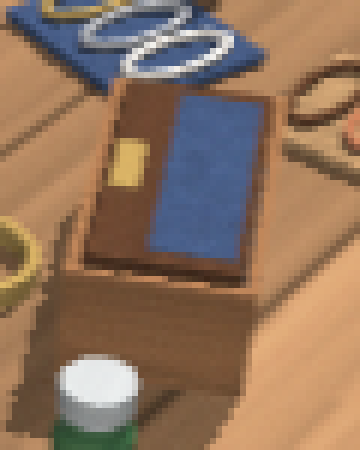

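Both views put the plate at about (0.521, 0.283), so I'll check the rim outline, yaw, the bangle stand near the path, and IK.

```bash
python3 - <<'E'
from h import *
from rig import manip
from scipy.spatial.transform import Rotation as R
t=pickle.load(open("top0.pkl","rb"));s=pickle.load(open("scene0.pkl","rb"))
C=np.array([onz(t,110+a/6-.5,175+b/6-.5,.06) for a,b in [(35,235),(375,52),(463,215),(110,405)]])
print("rim",C.round(4).tolist(),[np.linalg.norm(C[i]-C[i-1]).round(4) for i in range(4)],C.mean(0))
for a,b in((1,0),(2,3)): d=C[b]-C[a]; print("yaw",np.degrees(np.arctan2(d[1],d[0]))-90)
# two-ray plate
o1,d1=ray(t,153.3,220.7);o2,d2=ray(s,295.9,137)
k=np.linalg.lstsq(np.c_[d1,-d2],o2-o1,rcond=None)[0];print("tri",o1+k[0]*d1,o2+k[1]*d2)
print("stand base top/scene",onz(t,42,170,0),onz(s,389,128,0))
for e1,e2 in(((55,138),(400,95)),((0,155),(407,65))):
    o1,d1=ray(t,*e1);o2,d2=ray(s,*e2);k=np.linalg.lstsq(np.c_[d1,-d2],o2-o1,rcond=None)[0];print("bar",o1+k[0]*d1,o2+k[1]*d2)
print(R.from_rotvec(manip.get_ee_rot()).as_matrix().round(3))
yaw=np.radians(27)
for sg in(1,-1):
    y=sg*np.array([-np.sin(yaw),np.cos(yaw),0]);x=np.array([0,0,-1.]);rv=R.from_matrix(np.c_[x,y,np.cross(x,y)]).as_rotvec()
    for z in(.25,.0855): print(sg,rv,manip.solve_ik([.521,.284,z],rv))
E
```

```text
rim [[0.5418, 0.3834, 0.06], [0.6167, 0.2387, 0.06], [0.544, 0.2009, 0.06], [0.4681, 0.3498, 0.06]] [np.float64(0.081), np.float64(0.1629), np.float64(0.0819), np.float64(0.1671)] [0.54266586 0.29318048 0.06      ]
yaw 27.35686203510089
yaw 26.994929562814676
tri [0.51985739 0.28550296 0.06228221] [0.51987072 0.28551486 0.062287  ]
stand base top/scene [0.6807549 0.6063928 0.       ] [0.6787556  0.60875386 0.        ]
bar [0.71042112 0.49754501 0.17519773] [0.71402078 0.49971682 0.17742006]
bar [0.66294278 0.60851301 0.20661553] [0.675081   0.61532997 0.21427084]
[[-0.001  0.395  0.919]
 [-0.001  0.919 -0.395]
 [-1.    -0.001 -0.   ]]
1 [-0.36948902  1.53903251  0.36948902] [ 0.4790217   0.38087283  1.70458672  0.          1.0561331  -1.56301353]
1 [-0.36948902  1.53903251  0.36948902] [ 4.79021696e-01  6.09563897e-01  1.78923086e+00 -4.44089210e-16
  7.42797893e-01 -1.56301353e+00]
-1 [ 1.95889658  0.47028946 -1.95889658] [4.79021696e-01 3.80872833e-01 1.70458672e+00 4.44089210e-16
 1.05613310e+00 1.57857913e+00]
-1 [ 1.95889658  0.47028946 -1.95889658] [4.79021696e-01 6.09563897e-01 1.78923086e+00 4.44089210e-16
 7.42797893e-01 1.57857913e+00]
```

The plate triangulates to (0.520, 0.285, 0.062). That agrees with the known height of 0.0655 within calibration. The yaw is 27°, the front rim is about 17 mm from the plate, and the stand is clear of the path. I'll shut the fingers and go above the plate.

```bash
python3 - <<'E'
from h import *
from rig import manip
rv=[-0.36948902,1.53903251,0.36948902]
manip.command_gripper(0.0,20)
manip.move_to([.5195,.2845,.23],rv)
manip.servo_line([.5195,.2845,.107],rate=.15)
manip.hold(.2)
print(manip.get_time(),manip.get_position(),manip.get_width(),manip.get_contact_force())
for n in("scene","top"):
    c=manip.camera(n);pickle.dump(c,open(n+"1.pkl","wb"));x=cv2.cvtColor(c["image"],cv2.COLOR_RGB2BGR)
    cr=x[80:200,230:380] if n=="scene" else x[150:270,90:240]
    cv2.imwrite(f"pics/{n}1.png",cv2.resize(cr,None,fx=4,fy=4,interpolation=cv2.INTER_CUBIC))
E
```

```text
3.5083 [0.52003769 0.28477655 0.10799965] 0.00038085095797709366 [-0.01761192 -0.3687445   0.87470485]
```

View pics/scene1.png

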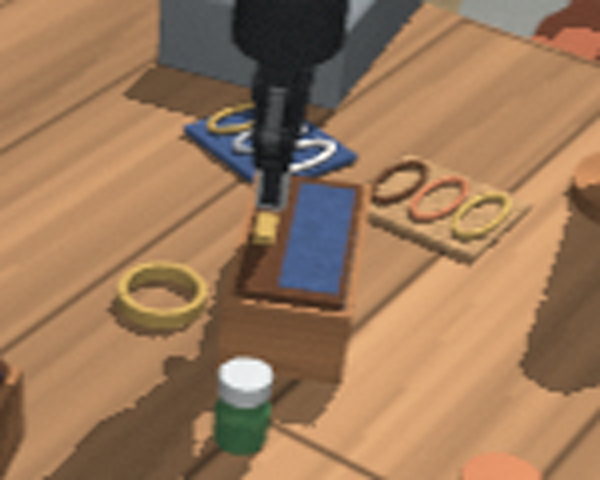

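View pics/top1.png

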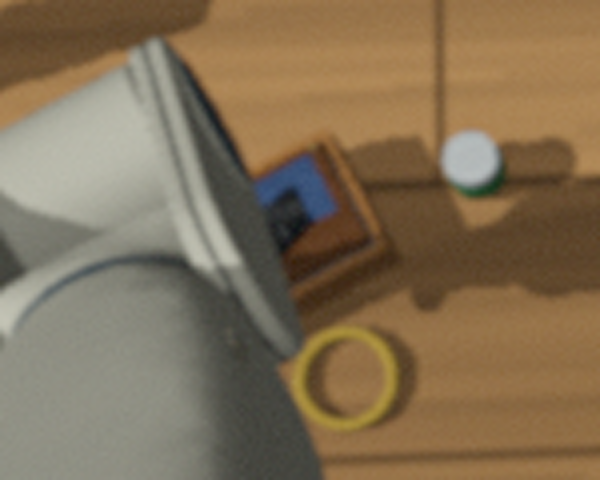

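In the scene crop the shut fingertips at (270,205) stand right above the brass plate at (265,228). The top crop shows the arm covering the plate, with the bangle clear of it. Next I press in small steps, watching the force, then withdraw straight up.

```bash
python3 - <<'E'
from h import *
from rig import manip
X,Y=.5195,.2845
def f():
    return np.mean([manip.get_contact_force() for _ in range(5)],0)
manip.servo_line([X,Y,.0915],rate=.06); manip.hold(.1)
b=f(); print("base",b,manip.get_position())
z=.0915; log=[]; contact=None
while z>.0795:
    z-=.0006
    manip.servo_line([X,Y,z],rate=.02); manip.hold(.06)
    d=f()-b; p=manip.get_position()[2]-.022
    log.append((round(z-.022,4),round(p,4),d.round(2).tolist()))
    if contact is None and d[2]>1.2: contact=p
    if d[2]>9 or (contact and contact-p>.0040): break
for l in log: print(l)
print("contact",contact,manip.get_time())
E
```

```text
base [-0.83325811  0.32373962  0.15378509] [0.51950043 0.28448422 0.09134577]
(0.0689, np.float64(0.069), [0.75, -0.21, -0.06])
(0.0683, np.float64(0.0683), [1.1, -0.23, -0.64])
(0.0677, np.float64(0.0677), [1.4, -1.0, -0.27])
(0.0671, np.float64(0.0671), [0.21, -0.79, 0.22])
(0.0665, np.float64(0.0665), [1.46, 0.25, -0.52])
(0.0659, np.float64(0.0659), [0.54, 0.06, 0.02])
(0.0653, np.float64(0.0654), [0.45, -0.58, 1.06])
(0.0647, np.float64(0.0648), [0.22, -1.07, 1.81])
(0.0641, np.float64(0.0641), [0.89, -0.67, 3.45])
(0.0635, np.float64(0.0634), [0.36, -0.11, 2.36])
(0.0629, np.float64(0.0629), [-0.76, -0.66, 2.47])
(0.0623, np.float64(0.0623), [-0.58, -1.73, 2.61])
(0.0617, np.float64(0.0617), [-1.06, -1.09, 2.31])
(0.0611, np.float64(0.0615), [-1.96, -1.46, 8.24])
(0.0605, np.float64(0.0614), [-3.93, -3.02, 12.79])
contact 0.06475226766437311 8.7417
```

Contact came at 65.5 mm and the stop at 61.4 mm, so the lid has had its full travel. Now I withdraw straight up and clear.

```bash
python3 - <<'E'
from h import *
from rig import manip
manip.servo_line([.5195,.2845,.25],rate=.2)
print(manip.get_time(),manip.get_contact_force())
manip.set_joints([1.146,0.3,1.63,0,1.1,-1.2])
manip.hold(1.0)
print(manip.get_time(),manip.get_position(),manip.get_contact_force())
for n in("scene","top"):
    c=manip.camera(n);pickle.dump(c,open(n+"2.pkl","wb"));cv2.imwrite(f"pics/{n}2.png",cv2.cvtColor(c["image"],cv2.COLOR_RGB2BGR))
    a=pickle.load(open(n+"0.pkl","rb"))
    x=cv2.cvtColor(c["image"],cv2.COLOR_RGB2BGR)
    cr=x[80:200,230:380] if n=="scene" else x[150:270,90:240]
    cv2.imwrite(f"pics/{n}2c.png",cv2.resize(cr,None,fx=4,fy=4,interpolation=cv2.INTER_CUBIC))
E
```

```text
9.725 [0.36552126 0.22131986 0.20747512]
12.225 [0.24636372 0.57364201 0.33009232] [-0.14502429  0.48875674  0.42668546]
```

View pics/scene2.png

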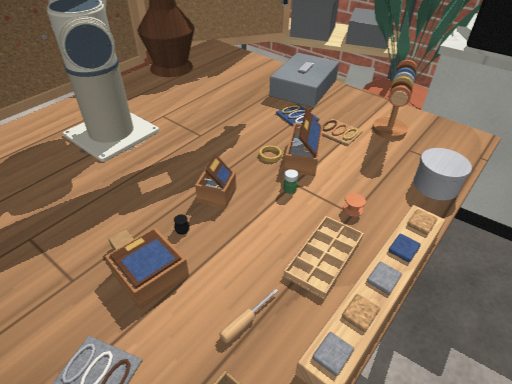

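View pics/top2.png

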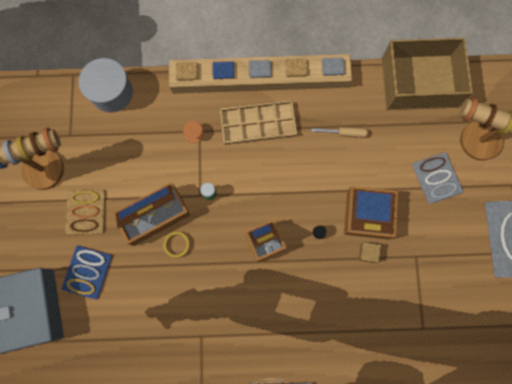

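View pics/scene2c.png

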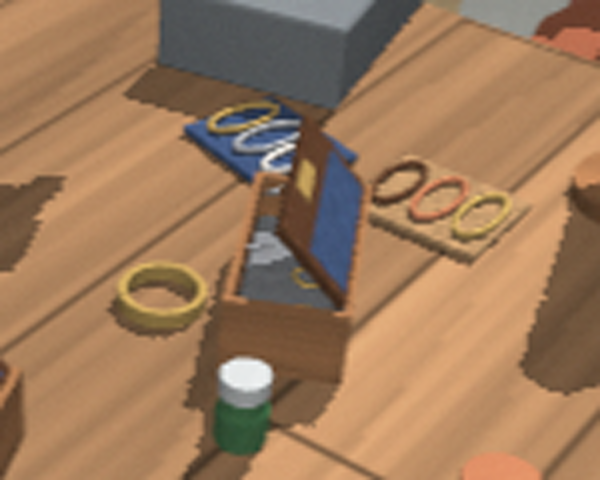

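The scene view shows the oblong case's lid standing up at (308,128) with its inside visible, and the bystanders look unmoved. One numeric check of the lid angle and of any changes, then I hand in.

```bash
python3 - <<'E'
from h import *
from rig import manip
pt={}
C={}
for n,(x0,x1,y0,y1) in {"top":(115,190,183,231),"scene":(298,318,115,140)}.items():
    c=manip.camera(n);C[n]=c
    m=cv2.inRange(cv2.cvtColor(c["image"][y0:y1,x0:x1],cv2.COLOR_RGB2HSV),(20,120,80),(32,255,255))
    k=[q for q in cv2.findContours(m,cv2.RETR_EXTERNAL,cv2.CHAIN_APPROX_NONE)[0] if cv2.contourArea(q)>4]
    for q in k: print(n,cv2.contourArea(q),q[:,0].mean(0)+[x0,y0])
    if k:
        q=max(k,key=cv2.contourArea);pt[n]=q[:,0].mean(0)+[x0,y0]
    p=pickle.load(open(n+"2.pkl","rb"))["image"]; print(n,"diff vs last",(cv2.absdiff(p,c["image"]).max(2)>40).sum())
    a=pickle.load(open(n+"0.pkl","rb"))["image"]
    d=(cv2.absdiff(a,c["image"]).max(2)>50).astype(np.uint8)
    s=cv2.connectedComponentsWithStats(d)[2]; print("vs start",[r.tolist() for r in s[1:] if r[4]>6])
if len(pt)==2:
    o1,d1=ray(C["top"],*pt["top"]);o2,d2=ray(C["scene"],*pt["scene"])
    k=np.linalg.lstsq(np.c_[d1,-d2],o2-o1,rcond=None)[0];P=o1+k[0]*d1;print(P,o2+k[1]*d2,"angle",np.arcsin((P[2]-.061)/.061)-.07)
print(manip.get_time())
E
```

```text
top 37.5 [144.72727273 209.03030303]
top diff vs last 0
vs start [[122, 193, 51, 44, 764], [206, 200, 8, 4, 23], [168, 204, 12, 11, 34], [161, 208, 7, 8, 23], [171, 210, 10, 5, 16], [163, 216, 7, 3, 10], [117, 220, 4, 8, 21], [198, 270, 45, 20, 374], [252, 270, 94, 24, 484], [110, 294, 64, 21, 473], [240, 294, 38, 24, 594], [281, 294, 33, 25, 462], [447, 303, 43, 10, 218], [500, 313, 12, 11, 98], [143, 319, 18, 8, 92], [200, 319, 60, 14, 242], [172, 322, 10, 4, 27], [271, 335, 21, 5, 53], [326, 341, 24, 7, 44], [489, 342, 23, 20, 247], [0, 349, 14, 20, 198], [418, 364, 34, 20, 315], [483, 365, 29, 19, 282]]
scene 4.5 [305.92307692 124.76923077]
scene diff vs last 2
vs start [[106, 0, 4, 13, 28], [263, 0, 36, 27, 379], [301, 0, 3, 7, 9], [65, 12, 11, 1, 11], [292, 111, 24, 43, 377], [238, 113, 27, 28, 187], [229, 120, 11, 7, 39], [311, 122, 9, 20, 53], [217, 127, 8, 10, 28], [139, 139, 72, 31, 277], [219, 148, 14, 17, 111], [289, 153, 24, 6, 58], [138, 157, 60, 37, 691], [128, 171, 9, 4, 10], [71, 180, 44, 19, 100], [109, 180, 88, 39, 428], [279, 183, 5, 9, 18], [297, 185, 6, 3, 8], [0, 212, 21, 17, 204], [94, 222, 9, 6, 12], [0, 264, 20, 16, 82]]
[0.54242898 0.29654969 0.10802151] [0.54207981 0.29625034 0.10788429] angle 0.8101655629401894
12.425
```

```bash
python3 - <<'E'
from rig import manip
print(manip.sign_off())
E
```

```text
the job is handed in; nothing more can be done
None
```

The oblong case is open and its lid stays up by itself. I pressed the brass plate once with shut fingertips until the lid reached its stop, then withdrew straight up and moved the arm well clear.

- **Press:** the fingertips met the lid at 65.4 mm, against an expected 65.5 mm, and it stopped at 61.4 mm. The force was about 2.5 N through the travel, and about 13 N at the last step, when the lid was already against its stop.
- **Lid:** the plate's position in the two camera views put it 108 mm up, which is a lid angle of about 0.81 rad. Fully open is 0.85, so this agrees within measuring error. The last two sets of pictures, about 0.2 s apart, showed no movement.
- **Everything else:** the two square cases and the loose things looked unmoved. The picture differences from the start lie at the lid, the arm and what look like their shadows; I did not measure each object separately.
- **Time:** handed in at about 12.4 s of the 32 s allowed, with a force reading near zero (noise) and the arm touching nothing.
- **Small disagreement:** the case's rim measured 82 x 165 mm against the given 90 x 170 mm, probably from blurred edges. I took the press point from the plate itself.

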